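# Push open both clasps of a hearing aid case on a bracket

### The job

Unlock the black hearing aid case by pushing its clasps onto the red-tipped nose of the bent aluminium bracket: slide the case flat along the stool so the nose presses the white clasp fully in, then turn the case and press the orange clasp fully in the same way. Then leave the case flat on the stool, a few centimetres clear of the nose so its lid can swing. Do not lift or tip the case or ram the bracket hard, and leave the cup, dish, battery wheel, clock and two bottles where they stand.

Things in the scene. Friction and masses are not known exactly. Their poses are not given: they have to be found in the camera images.
- case: Black plastic hearing aid travel case, a box 94 mm (its x) by 124 mm (its y) by 48 mm high, about 0.35 kg, loose; origin at the centre of its underside, z up. Too wide to grip across. The white clasp is in its +x side and the orange clasp in its +y side, each with a mark of its colour on the lid's edge above; the two other sides are plain.
- well (a point): Centre of the mouth of the oblong finger well in the case's lid, 48 mm above the case's origin. The well is 36 mm (case x) by 84 mm (case y) and 22 mm deep, grey-floored, straight-walled; two spread fingertips fit in it along y, and the case can be pushed, dragged or turned by its walls.
- white_face (a point): Mouth of the white clasp's recess: point at the centre of the case's +x side (a long side), 47 mm from its centre and 24 mm above the stool. The recess is 26 mm wide and 32 mm high; the button's face lies 3 mm inside it.
- orange_face (a point): Mouth of the orange clasp's recess: point at the centre of the case's +y side (a short side), 62 mm from its centre and 24 mm above the stool. Same recess, button face 3 mm inside.
- clasp_white (a joint): White push button in the case's +x side: 0 out, 0.007 (m) fully in. It moves inward against about 3.5 N and stays where it is pushed. Counts as in beyond 0.005.
- clasp_orange (a joint): Orange push button in the case's +y side, 0 out, 0.007 (m) fully in, 3.5 N, stays where it is pushed. Counts as in beyond 0.005.
- bracket: Bent aluminium bracket screwed to the stool near its far edge. Its upright plate is 70 mm wide (y), 55 mm high, 5 mm thick; origin at the foot of the plate's front face, whose outward direction is -x of the bracket; the foot, 4 mm thick, runs 45 mm back (+x). A round nose 12 mm thick sticks out of the front face 24 mm along -x at 24 mm height.
- nose_tip (a point): The red rounded end of the bracket's nose, 24 mm in front of the plate, 24 mm above the stool; axes are the bracket's: +x from the tip into the plate.
- cup: Stainless cup, 76 mm across, 85 mm high, loose; origin under its centre.
- dish: Blue ceramic pebble dish, 90 mm across, 28 mm high, loose; origin under its centre.
- wheel_base: Clear battery wheel on a round white base, 72 mm across, 27 mm high in all, loose; the wheel on top may turn; origin under its centre.
- clock: Grey fabric alarm clock, 45 mm (x) by 80 mm (y) by 65 mm high, loose; origin under its centre.
- spray: White plastic cleaning spray bottle with a blue cap, 40 mm across, 90 mm high, loose, upright at one side of the bracket's nose; the case, 124 mm wide, passes between the two bottles with 15 to 30 mm to spare on each side but has hardly room to turn there. Origin under its centre.
- drops: Amber bottle with a white cap, 40 mm across, 75 mm high, loose, upright at the other side of the nose; origin under its centre.
- stool: Round oak stool top, 600 mm across, its top level with the work surface (z = 0); origin at the centre of the top. Fixed. All the things above stand on it. A folded aluminium reading lamp, 50 mm (x) by 164 mm (y) by 40 mm high, is fixed on it with its centre 250 mm from the stool's centre towards the robot (-x).

How it is judged:
By the outcome, as a careful person would: the job done as asked, in the order asked, and still so for the second after the job is handed in, with the robot touching nothing.
It also fails if it takes over 54 s, if anything falls off the work surface, if the arm or the gripper's body presses on something with over 40 N, if the wrist force passes 120 N, or if a joint passes its speed limit or range.

### The arm

A 6-joint arm with a two-finger parallel gripper is mounted at the origin on the work surface. World frame = base frame: x ahead of the robot, y to its left, z up, the work surface at z = 0. Lengths are in m, angles in rad, forces in N, time in s.
With the tool pointing down it reaches from about 0.325 to 0.875 m from the base axis. Payload 4.4 kg.
Tool frame: the origin (TCP) lies midway between the tips of the shut fingers; the grasp point (between the pads) lies 19 mm behind it (manip.grip_depth is the distance from the TCP to the grasp point, in m); z points along the fingers, y is the line along which they close (so a half turn about z gives the same grasp; the last joint's range is limited). The gripper opens to 85 mm and grips with 20 to 120 N. Pads are 22 mm wide; open, the fingers measure 114 mm over their backs; the gripper's body (76 mm by 85 mm) begins 54 mm behind the grasp point. The pads swing forward as they close: fully open they stand 13 mm farther back than shut.
Start: joints at [1.149, 0.207, 1.542, -0, 1.393, -0.15], TCP at [0.154, 0.554, 0.231] pointing down, gripper open.
Joint ranges: [-2.73, 2.73], [-0.86, 2.22], [0.23, 2.46], [-1.11, 4.25], [0.08, 2.63], [-2.82, 2.82]. Speed limits (rad/s): [2.79, 2.79, 3.14, 3.14, 3.14, 3.14].

### API

Orientations are given as a unit quaternion [x, y, z, w].
In Python, from bench import manip gives the robot as it stands.
- The arm moves only by the tool arm_command, never from a script. Its argument "deltas" is a list of rows, each an object of numbers: "gripper": the closure, from 0 (fully open) to 1 (shut); "x", "y", "z": the shift along the tool's x, y, z in mm; "ax", "ay", "az": the turn, a rotation vector about the tool's x, y, z in rad. In form: [{"gripper": .., "x": .., "y": .., "z": .., "ax": .., "ay": .., "az": ..}, ...]. A call has 1 to 20 rows; each row is the pose to reach, as a shift and turn from the pose commanded when the call began, along the tool's axes at that moment; what a row does not reach only later rows make up. A row lasts 1/8 s, in which the tool goes at most 62.5 mm and 10.7 degrees, less where a joint would pass 70% of its speed; a pose out of reach is approached as far as the arm can. A call with a gripper value outside its range is refused whole. The fingers move at their own pace and stop on an object; "squeeze" is the grip in N (left out, the last holds). Time passes only in rows, so rows that repeat a pose let the fingers close. It gives the time, the measured TCP pose, the force, the opening and the grip force at its end, in the units of the state.
- manip.observe(): the state, without advancing time (a new reading comes with each control period).
- manip.read_camera(name): name is "scene" or "side" or "wrist"; returns a dict with "pixels" (420x560x3 uint8, blue, green, red), "range_z" (420x560 float32, m along the optical axis (not along the pixel's ray), 0 where there is no reading), "fx", "fy", "cx", "cy" (pixels), "world_from_camera" (4x4, takes a point from camera to world coordinates). Camera axes: x right, y up, looking along -z (the intrinsics and any distortion apply to the point x, -y, -z); pixel columns grow to the right and rows downward; lengths in m; the calibration is good to about 2 mm. A picture is of the moment at which its call begins.
- manip.sign_off(): hands the job in; it is judged then, once.
The state is a dict: "time": time; "joint_positions": joint angles; "dq": joint speeds; "joint_efforts": joint torques, N m; "tool_pos": TCP position; "tcp_rot": TCP orientation; "force": force on the tool from outside, world axes, zero at the start; "wrist_torque": the same for the moment, N m; "gripper_width": finger opening in m; "grip_force": force on a finger pad.
Only numpy, scipy, OpenCV 4.12 (cv2) and the standard library are available. Lean on these libraries where they do the work, as an engineer would, in place of code of your own. Each camera call takes 0.05 s, during which the arm holds its last target. There are 200 camera calls.

## Working session

There is one attempt and no reset: what is moved stays moved. The work goes in short steps, Python scripts to look and compute and a tool call to move; the robot and the scene stay as the last step left them, time stands still between calls to the robot, and variables do not carry over. Pictures are saved under pics/ and viewed, at most 10 in all, crops included, and the job is handed in when it is done.

Besides the shell and the picture viewer there is one more tool, called after ">>>" as name(argument=value, ...) on one line, values as JSON. arm_command: Moves the arm, as the interface text tells. Its arguments: {"type":"object","properties":{"deltas":{"type":"array"},"squeeze":{"type":"number"}},"required":["deltas"]}

```bash
mkdir -p pics; ls; cat > h.py <<'E'
import numpy as np, cv2
from scipy.spatial.transform import Rotation as R
from bench import manip
def cloud(c):
    z=c["range_z"]; v,u=np.mgrid[:z.shape[0],:z.shape[1]]
    P=np.stack([(u-c["cx"])/c["fx"]*z,-(v-c["cy"])/c["fy"]*z,-z],-1)
    T=np.array(c["world_from_camera"]); W=P@T[:3,:3].T+T[:3,3]; W[z==0]=np.nan
    return W
E
python3 - <<'E'
from h import *
for n in ["scene","side","wrist"]:
    c=manip.read_camera(n); cv2.imwrite(f"pics/{n}0.png",c["pixels"]); np.save(f"pics/{n}0.npy",cloud(c))
    print(n,[k for k in c],c["fx"],np.round(c["world_from_camera"],2).tolist())
print(manip.observe())
E
```

```text
pics
scene ['pixels', 'range_z', 'fx', 'fy', 'cx', 'cy', 'world_from_camera'] 443.02508413460015 [[0.31, -0.56, 0.77, 1.28], [0.95, 0.17, -0.26, -0.25], [0.01, 0.81, 0.59, 0.6], [0.0, 0.0, 0.0, 1.0]]
side ['pixels', 'range_z', 'fx', 'fy', 'cx', 'cy', 'world_from_camera'] 384.9598676333531 [[-0.88, 0.37, -0.29, 0.38], [-0.47, -0.68, 0.56, 0.41], [0.0, 0.63, 0.78, 0.65], [0.0, 0.0, 0.0, 1.0]]
wrist ['pixels', 'range_z', 'fx', 'fy', 'cx', 'cy', 'world_from_camera'] 332.3320152559648 [[0.27, -0.91, -0.3, 0.08], [0.96, 0.25, 0.09, 0.58], [-0.0, -0.32, 0.95, 0.37], [0.0, 0.0, 0.0, 1.0]]
{'time': 0.15, 'joint_positions': array([ 1.14949445e+00,  2.07272928e-01,  1.54262186e+00, -1.98880985e-06,
        1.39346385e+00, -1.50496956e-01]), 'dq': array([-0.00173546, -0.00110768, -0.00514146,  0.00200734, -0.00218381,
        0.00060629]), 'joint_efforts': array([ 1.09077683e-05, -3.83510900e+01, -2.92037290e+01, -1.57437271e-04,
        6.53991665e-03,  4.86579336e-05]), 'tool_pos': array([0.1535895 , 0.55351326, 0.23036671]), 'tcp_rot': array([ 1.34988870e-01,  9.90846721e-01, -8.47429662e-04, -2.48083986e-04]), 'force': array([ 0.83986769, -0.09784243, -0.07603386]), 'wrist_torque': array([-0.01036181, -0.01344284,  0.01680515]), 'grip_force': 0.0, 'gripper_width': 0.08524743121613493}
```

View pics/scene0.png

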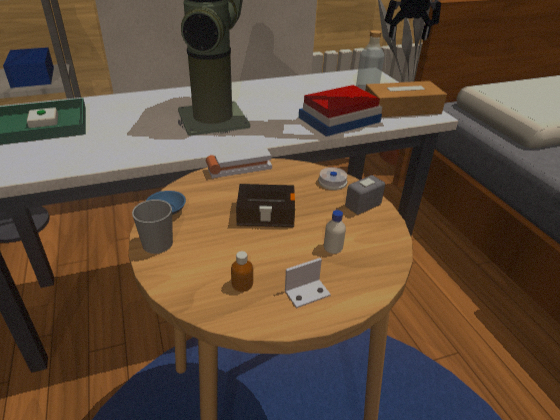

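View pics/side0.png

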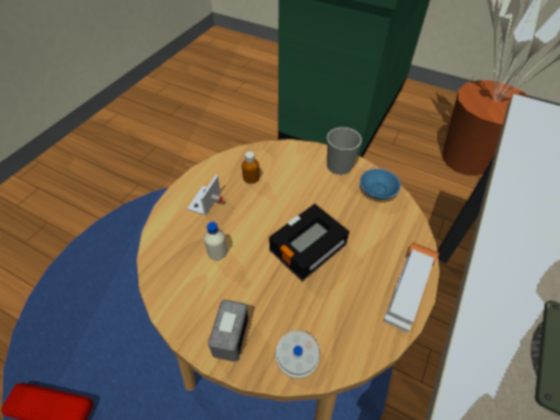

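The scene view shows the case at (266,205) with the white clasp towards the bracket at (305,285). The drops bottle is at (242,272), the spray at (335,232), the cup at (154,228) and the clock at (365,195). In the side view the case is at (310,240), its orange mark at (288,253) and its white mark at (294,220).

```bash
python3 - <<'E'
from h import *
W=np.concatenate([np.load(f"pics/{n}0.npy").reshape(-1,3) for n in("scene","side")])
C=np.concatenate([cv2.imread(f"pics/{n}0.png").reshape(-1,3) for n in("scene","side")]).astype(int)
src=np.repeat([0,1],420*560)
ok=np.isfinite(W[:,0])&(abs(W[:,2])<.15)&(W[:,0]>.15)&(W[:,0]<1.1)&(abs(W[:,1])<.45)
for s in(0,1): 
    t=ok&(src==s)&(abs(W[:,2])<.01)&(W[:,0]>.3); print("table z",np.median(W[t,2]), W[t].min(0),W[t].max(0))
m=ok&(W[:,2]>.012)
S=.003; img=np.zeros((320,320),np.uint8)
ij=np.floor((W[m,:2]-[.15,-.45])/S).astype(int); img[ij[:,0],ij[:,1]]=255
im2=cv2.morphologyEx(img,cv2.MORPH_CLOSE,np.ones((3,3)))
n,l,st,ce=cv2.connectedComponentsWithStats(im2)
lab=l[ij[:,0],ij[:,1]]
for k in range(1,n):
    if st[k,4]<25: continue
    p=W[m][lab==k]; c=np.median(C[m][lab==k],0); zt=np.percentile(p[:,2],97)
    top=p[p[:,2]>zt-.008]
    r=cv2.minAreaRect((p[:,:2]*1000).astype(np.float32)); rt=cv2.minAreaRect((top[:,:2]*1000).astype(np.float32))
    print(k,len(p),"top z",round(zt,3),"bgr",c,np.round(r[0]),np.round(r[1]),round(r[2]),"TOP",np.round(rt[0]),np.round(rt[1]),round(rt[2],1))
b,g,r=C.T
def rep(nm,q):
    for s in(0,1):
        p=W[q&(src==s)]
        if len(p): print(nm,s,len(p),np.round(np.median(p,0),4),np.round(np.percentile(p,[5,95],axis=0),3).tolist())
near=ok&(abs(W[:,1])<.15)&(W[:,0]>.4)
rep("orange",ok&(r>150)&(g>50)&(g<110)&(b<50)&(W[:,2]>.02)&(W[:,0]>.45)&(W[:,0]<.7))
rep("white",near&(r>140)&(g>140)&(b>120)&(W[:,2]>.01)&(W[:,2]<.055)&(W[:,0]<.75))
rep("red",ok&(r>100)&(g<60)&(b<60)&(W[:,2]>.01)&(W[:,0]>.6))
for f in("scene","side"):
    im=cv2.imread(f"pics/{f}0.png"); 
a=cv2.resize(cv2.imread("pics/scene0.png")[170:310,200:400],None,fx=4,fy=4)
cv2.imwrite("pics/z.png",a)
E
```

```text
table z -0.0007229167023637961 [ 0.30027194 -0.2997815  -0.00999599] [0.87119872 0.29800099 0.00999783]
table z 0.0007694377394781293 [ 0.3000147  -0.29388174 -0.00999666] [0.86857924 0.29938443 0.00998966]
1 1432 top z 0.078 bgr [51. 35. 76.] [185. 362.] [ 69. 175.] 0 TOP [176. 369.] [ 54. 162.] 1.3
2 3220 top z 0.042 bgr [172. 177. 184.] [322.  -2.] [ 56. 166.] 1 TOP [324.  -2.] [161.  54.] 88.3
3 1151 top z 0.029 bgr [105.  86.  57.] [ 450. -206.] [89. 88.] 81 TOP [ 450. -206.] [89. 88.] 80.7
4 1917 top z 0.027 bgr [162. 166. 162.] [449. 203.] [68. 71.] 46 TOP [448. 203.] [68. 69.] 18.7
5 5541 top z 0.05 bgr [23. 30. 40.] [523.   4.] [126. 102.] 70 TOP [523.   4.] [127.  99.] 69.8
6 2882 top z 0.085 bgr [66. 72. 76.] [ 557. -240.] [75. 77.] 28 TOP [ 557. -240.] [75. 77.] 28.3
7 2799 top z 0.066 bgr [ 94. 100. 104.] [561. 228.] [49. 84.] 17 TOP [560. 229.] [46. 82.] 15.6
8 1257 top z 0.091 bgr [100. 102. 111.] [675.  98.] [39. 43.] 46 TOP [675.  98.] [19. 22.] 32.7
9 1050 top z 0.075 bgr [ 16.  58. 101.] [ 719. -106.] [41. 42.] 32 TOP [ 719. -106.] [21. 21.] 74.2
10 1057 top z 0.056 bgr [ 85.  90. 102.] [744.  -3.] [31. 73.] 6 TOP [755.  -1.] [ 8. 73.] 8.0
orange 0 24 [0.5406 0.0582 0.0472] [[0.532, 0.053, 0.046], [0.551, 0.064, 0.049]]
orange 1 58 [0.5427 0.0586 0.049 ] [[0.533, 0.053, 0.048], [0.552, 0.064, 0.051]]
white 0 29 [ 0.5642 -0.0085  0.0477] [[0.559, -0.021, 0.046], [0.749, 0.03, 0.054]]
white 1 58 [ 0.5646 -0.007   0.049 ] [[0.559, -0.021, 0.031], [0.742, 0.116, 0.054]]
red 0 60 [ 0.7256 -0.1148  0.0494] [[0.714, -0.121, 0.045], [0.736, -0.092, 0.055]]
red 1 22 [ 0.7158 -0.0894  0.0453] [[0.7, -0.101, 0.027], [0.731, -0.001, 0.047]]
```

View pics/z.png

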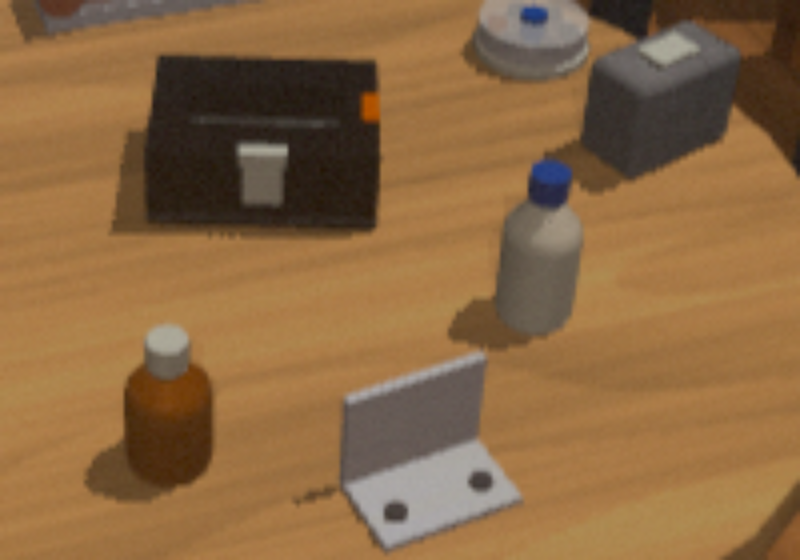

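>>> arm_command(deltas=[{"gripper":0.45,"x":-503,"y":-431,"z":0,"az":0.06},{"gripper":0.45,"x":-503,"y":-431,"z":0,"az":0.06},{"gripper":0.45,"x":-503,"y":-431,"z":0,"az":0.06},{"gripper":0.45,"x":-503,"y":-431,"z":0,"az":0.06},{"gripper":0.45,"x":-503,"y":-431,"z":0,"az":0.06},{"gripper":0.45,"x":-503,"y":-431,"z":0,"az":0.06},{"gripper":0.45,"x":-503,"y":-431,"z":0,"az":0.06},{"gripper":0.45,"x":-503,"y":-431,"z":0,"az":0.06},{"gripper":0.45,"x":-503,"y":-431,"z":0,"az":0.06},{"gripper":0.45,"x":-503,"y":-431,"z":0,"az":0.06},{"gripper":0.45,"x":-503,"y":-431,"z":0,"az":0.06},{"gripper":0.45,"x":-503,"y":-431,"z":0,"az":0.06},{"gripper":0.45,"x":-503,"y":-431,"z":0,"az":0.06},{"gripper":0.45,"x":-503,"y":-431,"z":0,"az":0.06}])

```text
invalid input
```

>>> arm_command(deltas=[{"gripper":0.45,"x":-503,"y":-431,"z":0,"ax":0,"ay":0,"az":0.06},{"gripper":0.45,"x":-503,"y":-431,"z":0,"ax":0,"ay":0,"az":0.06},{"gripper":0.45,"x":-503,"y":-431,"z":0,"ax":0,"ay":0,"az":0.06},{"gripper":0.45,"x":-503,"y":-431,"z":0,"ax":0,"ay":0,"az":0.06},{"gripper":0.45,"x":-503,"y":-431,"z":0,"ax":0,"ay":0,"az":0.06},{"gripper":0.45,"x":-503,"y":-431,"z":0,"ax":0,"ay":0,"az":0.06},{"gripper":0.45,"x":-503,"y":-431,"z":0,"ax":0,"ay":0,"az":0.06},{"gripper":0.45,"x":-503,"y":-431,"z":0,"ax":0,"ay":0,"az":0.06},{"gripper":0.45,"x":-503,"y":-431,"z":0,"ax":0,"ay":0,"az":0.06},{"gripper":0.45,"x":-503,"y":-431,"z":0,"ax":0,"ay":0,"az":0.06},{"gripper":0.45,"x":-503,"y":-431,"z":0,"ax":0,"ay":0,"az":0.06},{"gripper":0.45,"x":-503,"y":-431,"z":0,"ax":0,"ay":0,"az":0.06},{"gripper":0.45,"x":-503,"y":-431,"z":0,"ax":0,"ay":0,"az":0.06},{"gripper":0.45,"x":-503,"y":-431,"z":0,"ax":0,"ay":0,"az":0.06}])

```text
time: 1.9
tool_pos: [0.5225, 0.0054, 0.2311]
tcp_rot: [0.164, 0.986, 0.0, -0.0]
force: [-0.2, -0.6, 0.3]
gripper_width: 0.0472
grip_force: 0.0
```

```bash
cat > look.py <<'E'
from h import *
import sys
nm=sys.argv[1]
c=manip.read_camera("wrist"); cv2.imwrite(f"pics/{nm}.png",c["pixels"]); W=cloud(c); C=c["pixels"].astype(int)
b,g,r=C[...,0],C[...,1],C[...,2]; x,y,z=W[...,0],W[...,1],W[...,2]
f=np.isfinite(x)
print("table",np.nanmedian(z[f&(abs(z)<.01)]))
def comp(m,k=20):
    n,l,st,ce=cv2.connectedComponentsWithStats(m.astype(np.uint8)); return [l==i for i in range(1,n) if st[i,4]>k]
def rr(p): q=cv2.minAreaRect((p[:,:2]*1000).astype(np.float32)); return np.round(q[0],1),np.round(q[1],1),round(q[2],1)
top=f&(z>.040)&(z<.056)&(x<.72)
cs=max(comp(cv2.morphologyEx(top.astype(np.uint8),cv2.MORPH_OPEN,np.ones((3,3)))>0),key=lambda m:m.sum())
hull=cv2.convexHull(np.argwhere(cs)[:,::-1].astype(np.int32)); hm=np.zeros(z.shape,np.uint8); cv2.fillConvexPoly(hm,hull,1)
print("case lid",rr(W[cs]),np.median(z[cs]))
for nm2,m in(("orange",(hm>0)&top&(r>130)&(g<130)&(b<70)),("white",(hm>0)&top&(r>110)&(b>100)),("well floor",(hm>0)&f&(z>.018)&(z<.034))):
    q=comp(m,15)
    if q: k=max(q,key=lambda m:m.sum()); print(nm2,k.sum(),np.round(np.median(W[k],0),4),rr(W[k]))
far=f&(x>.66)
for k in comp(far&(z>.051)&(z<.06)&(abs(y)<.06)): print("plate top",k.sum(),rr(W[k]))
for k in comp(far&(r>90)&(g<.5*r)&(b<.6*r)&(abs(y)<.06)&(z>.01),8): print("red",k.sum(),np.round(np.median(W[k],0),4),np.round(W[k].min(0),4),np.round(W[k].max(0),4), rr(W[k]))
for k in comp(f&(x>.6)&(z>.065)&(z<.1)&(abs(y)<.16)): print("caps",k.sum(),rr(W[k]),np.round(np.median(C[k],0)))
o=manip.observe(); print(o["time"],np.round(o["tool_pos"],4),np.round(o["tcp_rot"],4),np.round(o["force"],2))
E
python3 look.py w1
```

```text
table -0.00019275561461409851
case lid (array([522.7,   4.3]), array([124.3,  94.6]), 70.2) 0.04778222167073204
orange 84 [0.5406 0.0553 0.0482] (array([541.9,  57.2]), array([ 9. , 27.6]), 67.6)
white 231 [ 0.5622 -0.0102  0.0482] (array([562.7,  -9.9]), array([27.3,  9.7]), 70.5)
well floor 2474 [0.5252 0.0034 0.0264] (array([524.5,   3.6]), array([84.3, 33. ]), 70.1)
plate top 205 (array([755.1, -14.1]), array([ 7.1, 43.2]), 5.8)
red 37 [ 0.7301 -0.0039  0.0279] [ 0.7278 -0.0081  0.0248] [0.7328 0.001  0.03  ] (array([730.3,  -3.6]), array([5. , 9.1]), 1.2)
caps 668 (array([672.1,  99.4]), array([26.4, 23.1]), 86.5) [168. 100.  66.]
caps 199 (array([ 713.5, -103.3]), array([19.9, 11.8]), 65.5) [144. 155. 167.]
1.95 [0.5225 0.0054 0.2312] [ 1.637e-01  9.865e-01  1.000e-04 -2.000e-04] [ 0.68  0.11 -0.69]
```

View pics/w1.png

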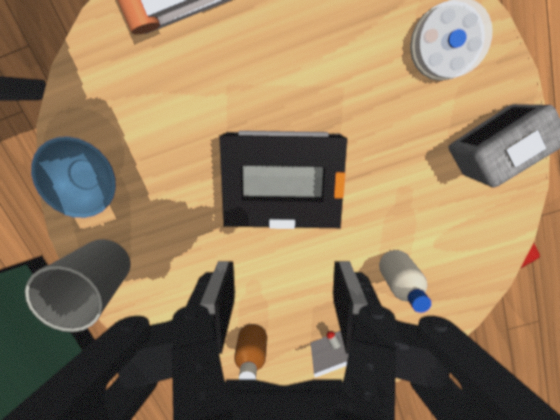

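The wrist view shows the case lid at (283,180), its well at (283,182), the orange mark at (340,185) and the white mark at (282,224). The red nose is at (331,335), between the bottles. The measured sizes match those given, so I'll lower the fingers into the well.

>>> arm_command(deltas=[{"gripper":0.45,"x":-1.5,"y":-1,"z":60,"ax":0,"ay":0,"az":0.017},{"gripper":0.45,"x":-1.5,"y":-1,"z":120,"ax":0,"ay":0,"az":0.017},{"gripper":0.45,"x":-1.5,"y":-1,"z":160,"ax":0,"ay":0,"az":0.017},{"gripper":0.45,"x":-1.5,"y":-1,"z":180,"ax":0,"ay":0,"az":0.017},{"gripper":0.45,"x":-1.5,"y":-1,"z":188,"ax":0,"ay":0,"az":0.017},{"gripper":0.45,"x":-1.5,"y":-1,"z":194,"ax":0,"ay":0,"az":0.017},{"gripper":0.45,"x":-1.5,"y":-1,"z":200,"ax":0,"ay":0,"az":0.017},{"gripper":0.45,"x":-1.5,"y":-1,"z":200,"ax":0,"ay":0,"az":0.017}])

```text
time: 2.95
tool_pos: [0.5245, 0.0028, 0.0316]
tcp_rot: [0.173, 0.985, 0.0, 0.0]
force: [0.3, -0.7, 0.4]
gripper_width: 0.0471
grip_force: 0.0
```

>>> arm_command(deltas=[{"gripper":0.35,"x":0,"y":0,"z":0,"ax":0,"ay":0,"az":0},{"gripper":0.33,"x":0,"y":0,"z":0,"ax":0,"ay":0,"az":0},{"gripper":0.33,"x":0,"y":0,"z":0,"ax":0,"ay":0,"az":0}], squeeze=20)

```text
time: 3.32
tool_pos: [0.5248, 0.0028, 0.0317]
tcp_rot: [0.173, 0.985, 0.0, 0.001]
force: [0.9, 1.1, -0.1]
gripper_width: 0.0569
grip_force: 2.8
```

>>> arm_command(deltas=[{"gripper":0.33,"x":-5,"y":0,"z":0,"ax":0,"ay":0,"az":-0.06},{"gripper":0.33,"x":-15,"y":1,"z":0,"ax":0,"ay":0,"az":-0.14},{"gripper":0.33,"x":-28,"y":2,"z":0,"ax":0,"ay":0,"az":-0.22},{"gripper":0.33,"x":-42,"y":3,"z":0,"ax":0,"ay":0,"az":-0.3},{"gripper":0.33,"x":-56,"y":4,"z":0,"ax":0,"ay":0,"az":-0.38},{"gripper":0.33,"x":-70,"y":5,"z":0,"ax":0,"ay":0,"az":-0.44},{"gripper":0.33,"x":-83,"y":6.5,"z":0,"ax":0,"ay":0,"az":-0.47},{"gripper":0.33,"x":-95,"y":13,"z":0,"ax":0,"ay":0,"az":-0.47},{"gripper":0.33,"x":-108,"y":20,"z":0,"ax":0,"ay":0,"az":-0.47},{"gripper":0.33,"x":-121,"y":26,"z":0,"ax":0,"ay":0,"az":-0.47},{"gripper":0.33,"x":-130,"y":31,"z":0,"ax":0,"ay":0,"az":-0.47},{"gripper":0.33,"x":-137,"y":34,"z":0,"ax":0,"ay":0,"az":-0.47},{"gripper":0.33,"x":-137,"y":34,"z":0,"ax":0,"ay":0,"az":-0.47}])

```text
time: 4.95
tool_pos: [0.6662, -0.0118, 0.0312]
tcp_rot: [-0.061, 0.998, -0.0, 0.001]
force: [0.9, 0.9, -2.7]
gripper_width: 0.057
grip_force: 4.4
```

```bash
cat > chk.py <<'E'
from h import *
import sys
out=[]
for n in("scene","side"):
    c=manip.read_camera(n); W=cloud(c); cv2.imwrite(f"pics/{sys.argv[1]}_{n}.png",c["pixels"]); C=c["pixels"].astype(int)
    b,g,r=C[...,0],C[...,1],C[...,2]; x,y,z=W[...,0],W[...,1],W[...,2]
    dark=np.isfinite(x)&(z>.042)&(z<.054)&(x>.45)&(x<.745)&(abs(y)<.12)
    if 1:
        p=W[dark]; q=cv2.minAreaRect((p[:,:2]*1000).astype(np.float32)); print(n,"lid",len(p),np.round(q[0],1),np.round(q[1],1),round(q[2],1))
    for nm,m in(("orange",dark&(r>120)&(g<.65*r)&(b<60)),("white",dark&(r>110)&(b>90)&(x<.72)),("red",np.isfinite(x)&(r>90)&(g<.5*r)&(b<.6*r)&(abs(y)<.03)&(z>.01)&(z<.04)&(x>.69)),("plate",np.isfinite(x)&(z>.049)&(z<.06)&(x>.735)&(abs(y)<.06))):
        if m.sum()>5: q=cv2.minAreaRect((W[m][:,:2]*1000).astype(np.float32)); print("  ",nm,m.sum(),np.round(np.median(W[m],0)*1000,1),np.round(q[0],1),np.round(q[1],1),round(q[2],1),"img",np.median(np.argwhere(m),0))
o=manip.observe(); print(o["time"],np.round(o["tool_pos"],4),np.round(o["tcp_rot"],4),np.round(o["force"],2),o["gripper_width"],o["grip_force"])
E
python3 chk.py a; python3 look.py w2
python3 - <<'E'
import cv2,numpy as np
a=cv2.imread("pics/w2.png")[:, :]; b=cv2.imread("pics/a_scene.png")[160:320,180:400]
s=cv2.imread("pics/a_side.png")[140:290,160:360]
cv2.imwrite("pics/m1.png",np.vstack([cv2.resize(b,(400,300)),cv2.resize(s,(400,300))]))
E
```

```text
scene lid 1729 [664.  -12.1] [108.2 238.4] 11.7
   orange 81 [727.2 -97.5  49.2] [695.6 -29.1] [ 25.  182.8] 28.5 img [266. 248.]
   white 100 [ 7.00e+02 -3.00e-01  4.79e+01] [696.5  46.1] [ 13.5 136.6] 8.1 img [248. 294.]
   plate 155 [755.8  -2.6  53.4] [754.8  -2.3] [ 8.3 71. ] 8.2 img [265. 304.]
side lid 1413 [658.9  20.7] [ 95.2 193.9] 5.4
   orange 85 [657.   45.9  49.1] [656.9  44.5] [28.4 11.4] 6.0 img [222. 237.]
   white 77 [662.1 113.4  48.6] [667.5 109.5] [37.2 14.8] 33.0 img [246. 215.]
   red 10 [731.3  -2.4  28.4] [731.4  -3.4] [4.5 6.1] 18.9 img [199. 220.]
   plate 107 [753.2   3.   55. ] [753.9  -2.3] [ 6.7 71.2] 6.5 img [188. 208.]
5.05 [ 0.6655 -0.0119  0.0312] [-0.061   0.9981 -0.      0.001 ] [ 0.86  0.69 -2.33] 0.05725788966573446 4.442510542157834
table -0.00015283952187733485
case lid (array([661.7, -12.1]), array([ 95.8, 125.5]), 5.4) 0.04787231139305553
orange 86 [0.6493 0.0404 0.0482] (array([653.8,  40.8]), array([ 8. , 25.7]), 77.1)
white 962 [ 0.7033 -0.0084  0.0483] (array([703.2,  -8.4]), array([11.3, 27.1]), 6.8)
well floor 7675 [ 0.6662 -0.0121  0.0265] (array([665.4, -11.9]), array([30., 85.]), 5.8)
plate top 215 (array([670.1, -40.3]), array([20.3,  0.7]), 6.6)
plate top 143 (array([663.2, -52.3]), array([1.4, 5.2]), 5.9)
plate top 137 (array([666.6,  16.9]), array([13.2,  0.8]), 7.0)
red 145 [ 0.7316 -0.0043  0.0286] [ 0.7289 -0.0091  0.0257] [0.735  0.001  0.0304] (array([732.1,  -4.1]), array([ 5.5, 10.1]), 9.7)
caps 8228 (array([668.3, -53.2]), array([29.4, 41.6]), 10.6) [40. 39. 38.]
caps 8217 (array([658.1,  28.9]), array([28.6, 42.5]), 2.3) [41. 39. 39.]
caps 1776 (array([671.7,  90.6]), array([12. , 23.4]), 86.5) [156. 171. 179.]
5.1 [ 0.6652 -0.0119  0.0312] [-6.100e-02  9.981e-01 -0.000e+00  7.000e-04] [ 1.16 -0.27 -2.18]
```

View pics/m1.png

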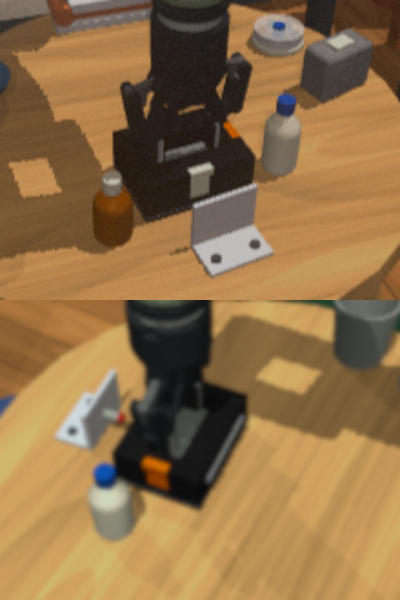

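The composite shows the case with the white clasp about 20 mm short of the nose and well aligned. The spray and drops bottles are clear on both sides. Now I'll press gently.

>>> arm_command(deltas=[{"gripper":0.33,"x":-5,"y":0,"z":0,"ax":0,"ay":0,"az":0},{"gripper":0.33,"x":-10,"y":0,"z":0,"ax":0,"ay":0,"az":0},{"gripper":0.33,"x":-15,"y":0,"z":0,"ax":0,"ay":0,"az":0},{"gripper":0.33,"x":-18,"y":0,"z":0,"ax":0,"ay":0,"az":0},{"gripper":0.33,"x":-20,"y":0,"z":0,"ax":0,"ay":0,"az":0},{"gripper":0.33,"x":-22,"y":0,"z":0,"ax":0,"ay":0,"az":0},{"gripper":0.33,"x":-24,"y":0,"z":0,"ax":0,"ay":0,"az":0},{"gripper":0.33,"x":-26,"y":0,"z":0,"ax":0,"ay":0,"az":0},{"gripper":0.33,"x":-28,"y":0,"z":0,"ax":0,"ay":0,"az":0}])

```text
time: 6.22
tool_pos: [0.6905, -0.0088, 0.0309]
tcp_rot: [-0.061, 0.998, -0.0, -0.002]
force: [-7.2, -1.3, 2.2]
gripper_width: 0.0575
grip_force: 5.2
```

>>> arm_command(deltas=[{"gripper":0.33,"x":-1,"y":0,"z":0,"ax":0,"ay":0,"az":0},{"gripper":0.33,"x":-2,"y":0,"z":0,"ax":0,"ay":0,"az":0}])

```text
time: 6.48
tool_pos: [0.6923, -0.0086, 0.0308]
tcp_rot: [-0.061, 0.998, 0.0, -0.003]
force: [-7.4, -0.9, 2.4]
gripper_width: 0.0569
grip_force: 5.3
```

```bash
python3 look.py w3|grep -E "case|orange|white|red|well|\[ 0"
```

```text
case lid (array([681. ,  -9.7]), array([ 84.5, 125.3]), 5.4) 0.047872112043121
orange 53 [0.6681 0.0456 0.0479] (array([668.3,  46. ]), array([4.8, 9.8]), 27.3)
white 182 [ 0.6853 -0.0426  0.0483] (array([685.2, -42.7]), array([1.6, 4.7]), 11.1)
well floor 8077 [ 0.6907 -0.009   0.0265] (array([690.1,  -8.9]), array([30.7, 84.8]), 5.5)
6.525 [ 0.6925 -0.0086  0.0309] [-0.0611  0.9981  0.     -0.0025] [-7.47 -1.31  1.87]
```

>>> arm_command(deltas=[{"gripper":0.33,"x":-1,"y":0,"z":0,"ax":0,"ay":0,"az":0},{"gripper":0.33,"x":-2,"y":0,"z":0,"ax":0,"ay":0,"az":0},{"gripper":0.33,"x":-3,"y":0,"z":0,"ax":0,"ay":0,"az":0}])

```text
time: 6.9
tool_pos: [0.6952, -0.0083, 0.0308]
tcp_rot: [-0.061, 0.998, -0.0, -0.003]
force: [-7.7, -0.9, 3.1]
gripper_width: 0.0571
grip_force: 5.4
```

>>> arm_command(deltas=[{"gripper":0.33,"x":-1,"y":0,"z":0,"ax":0,"ay":0,"az":0},{"gripper":0.33,"x":-2,"y":0,"z":0,"ax":0,"ay":0,"az":0}])

```text
time: 7.15
tool_pos: [0.6972, -0.0081, 0.0308]
tcp_rot: [-0.061, 0.998, -0.0, -0.003]
force: [-7.1, -2.0, 2.9]
gripper_width: 0.0571
grip_force: 5.4
```

```bash
sed -i 's/x<.72)$/x<.745)/' look.py; python3 look.py w4|grep -E "case|orange|white|red|well|\[ 0"
```

```text
case lid (array([691.4,  -8.8]), array([ 95.5, 125. ]), 5.4) 0.04788761414525387
orange 96 [0.6786 0.0444 0.0481] (array([684.3,  44.3]), array([ 8.4, 26.7]), 75.8)
white 981 [ 0.7332 -0.0048  0.0483] (array([733.5,  -4.7]), array([11.2, 27. ]), 6.8)
well floor 8094 [ 0.6956 -0.0085  0.0265] (array([694.9,  -8.4]), array([30.8, 84.9]), 5.4)
7.2 [ 0.6974 -0.0081  0.0308] [-6.110e-02  9.981e-01 -1.000e-04 -2.500e-03] [-5.93 -1.56  1.55]
```

>>> arm_command(deltas=[{"gripper":0.33,"x":-1,"y":0,"z":0,"ax":0,"ay":0,"az":0},{"gripper":0.33,"x":-2,"y":0,"z":0,"ax":0,"ay":0,"az":0}])

```text
time: 7.45
tool_pos: [0.6979, -0.008, 0.0309]
tcp_rot: [-0.061, 0.998, -0.0, -0.004]
force: [-13.0, -2.1, 6.8]
gripper_width: 0.0572
grip_force: 8.1
```

>>> arm_command(deltas=[{"gripper":0.33,"x":-1.5,"y":0,"z":0,"ax":0,"ay":0,"az":0},{"gripper":0.33,"x":-1.5,"y":0,"z":0,"ax":0,"ay":0,"az":0}])

```text
time: 7.7
tool_pos: [0.6981, -0.0081, 0.0309]
tcp_rot: [-0.061, 0.998, -0.0, -0.006]
force: [-15.0, -2.0, 8.3]
gripper_width: 0.057
grip_force: 9.7
```

```bash
python3 look.py w5|grep -E "case|orange|white|red|well|\[ 0"
```

```text
case lid (array([692.2,  -8.8]), array([ 95.5, 126. ]), 5.6) 0.04818953284895168
orange 137 [0.6839 0.0449 0.0483] (array([686.8,  47.7]), array([27.9,  8.9]), 4.9)
white 987 [ 0.7339 -0.0048  0.0483] (array([734.2,  -4.6]), array([11. , 27.1]), 4.6)
well floor 8139 [ 0.6961 -0.0086  0.0268] (array([695.6,  -8.4]), array([30.3, 84.9]), 5.7)
7.75 [ 0.6982 -0.0081  0.0309] [-6.080e-02  9.981e-01 -1.000e-04 -5.800e-03] [-14.73  -1.91   7.98]
```

>>> arm_command(deltas=[{"gripper":0.33,"x":5,"y":0,"z":0,"ax":0,"ay":0,"az":0},{"gripper":0.33,"x":15,"y":0,"z":0,"ax":0,"ay":0,"az":0},{"gripper":0.33,"x":30,"y":0,"z":0,"ax":0,"ay":0,"az":0},{"gripper":0.33,"x":48,"y":0,"z":0,"ax":0,"ay":0,"az":0},{"gripper":0.33,"x":66,"y":0,"z":0,"ax":0,"ay":0,"az":0},{"gripper":0.33,"x":84,"y":0,"z":0,"ax":0,"ay":0,"az":0},{"gripper":0.33,"x":102,"y":0,"z":0,"ax":0,"ay":0,"az":0},{"gripper":0.33,"x":120,"y":0,"z":0,"ax":0,"ay":0,"az":0},{"gripper":0.33,"x":135,"y":0,"z":0,"ax":0,"ay":0,"az":0},{"gripper":0.33,"x":147,"y":0,"z":0,"ax":0,"ay":0,"az":0},{"gripper":0.33,"x":150,"y":0,"z":0,"ax":0,"ay":0,"az":0}])

```text
time: 9.12
tool_pos: [0.5533, -0.0255, 0.0312]
tcp_rot: [-0.061, 0.998, 0.0, -0.0]
force: [1.1, 0.3, -3.0]
gripper_width: 0.0571
grip_force: 5.7
```

>>> arm_command(deltas=[{"gripper":0.33,"x":0,"y":0,"z":0,"ax":0,"ay":0,"az":0.06},{"gripper":0.33,"x":0,"y":0,"z":0,"ax":0,"ay":0,"az":0.15},{"gripper":0.33,"x":0,"y":0,"z":0,"ax":0,"ay":0,"az":0.25},{"gripper":0.33,"x":0,"y":0,"z":0,"ax":0,"ay":0,"az":0.35},{"gripper":0.33,"x":0,"y":0,"z":0,"ax":0,"ay":0,"az":0.45},{"gripper":0.33,"x":0,"y":0,"z":0,"ax":0,"ay":0,"az":0.55},{"gripper":0.33,"x":0,"y":0,"z":0,"ax":0,"ay":0,"az":0.65},{"gripper":0.33,"x":0,"y":0,"z":0,"ax":0,"ay":0,"az":0.75},{"gripper":0.33,"x":0,"y":0,"z":0,"ax":0,"ay":0,"az":0.85},{"gripper":0.33,"x":0,"y":0,"z":0,"ax":0,"ay":0,"az":0.95},{"gripper":0.33,"x":0,"y":0,"z":0,"ax":0,"ay":0,"az":1.05},{"gripper":0.33,"x":0,"y":0,"z":0,"ax":0,"ay":0,"az":1.15},{"gripper":0.33,"x":0,"y":0,"z":0,"ax":0,"ay":0,"az":1.25},{"gripper":0.33,"x":0,"y":0,"z":0,"ax":0,"ay":0,"az":1.35},{"gripper":0.33,"x":0,"y":0,"z":0,"ax":0,"ay":0,"az":1.45},{"gripper":0.33,"x":0,"y":0,"z":0,"ax":0,"ay":0,"az":1.53},{"gripper":0.33,"x":0,"y":0,"z":0,"ax":0,"ay":0,"az":1.57},{"gripper":0.33,"x":0,"y":0,"z":0,"ax":0,"ay":0,"az":1.57}])

```text
time: 11.38
tool_pos: [0.5545, -0.0255, 0.0313]
tcp_rot: [0.662, 0.749, 0.0, 0.0]
force: [0.3, 0.2, -3.9]
gripper_width: 0.0572
grip_force: 5.7
```

```bash
python3 look.py w6|grep -E "case|orange|white|red|well|\[ 0"; python3 chk.py b
python3 - <<'E'
import cv2,numpy as np
a=cv2.imread("pics/w6.png"); s=cv2.imread("pics/b_side.png")
cv2.imwrite("pics/m2.png",np.hstack([cv2.resize(a,(400,300)),cv2.resize(s,(400,300))]))
E
```

```text
case lid (array([554.1, -20.1]), array([125.7,  96.1]), 5.7) 0.04809211189283541
orange 262 [ 0.6101 -0.0231  0.0487] (array([610.7, -14.1]), array([ 9.2, 28.1]), 6.2)
white 930 [ 0.5581 -0.0615  0.049 ] (array([558. , -61.7]), array([26.9, 11.3]), 8.3)
well floor 8070 [ 0.5542 -0.0238  0.0269] (array([554.3, -23.4]), array([84.8, 30.3]), 5.5)
11.425 [ 0.5545 -0.0255  0.0313] [6.621e-01 7.494e-01 2.000e-04 2.000e-04] [ 0.47  0.53 -3.81]
scene lid 1347 [604.9 -25.9] [231.  237.8] 12.4
   orange 93 [724.7 -96.   49.2] [668.3 -57.6] [ 31.7 171.1] 45.9 img [266. 248.]
   white 34 [565.8 -59.4  49.4] [623.8  17.4] [225.8  17.1] 50.0 img [212. 243.]
   plate 156 [755.5  -2.3  53.4] [754.4  -2.4] [ 9.7 70.7] 8.4 img [265. 304.]
side lid 1845 [601.4 -20.6] [226.  240.1] 12.8
   orange 122 [703.6 -90.7  50. ] [662.5 -60.6] [ 33.6 158.8] 52.7 img [168.  255.5]
   white 77 [662.1 113.6  49. ] [667.3 109.4] [36.9 14.6] 35.0 img [246. 215.]
   red 10 [730.7  -2.1  29.3] [731.4  -2.5] [4.9 4. ] 37.1 img [199. 220.]
   plate 113 [752.9   1.5  55.2] [754.2  -1. ] [ 6.8 69.2] 7.2 img [188. 209.]
11.525 [ 0.5543 -0.0255  0.0313] [6.621e-01 7.494e-01 2.000e-04 2.000e-04] [-0.42 -0.6  -5.14] 0.057100425070087196 5.646412049545688
```

View pics/m2.png

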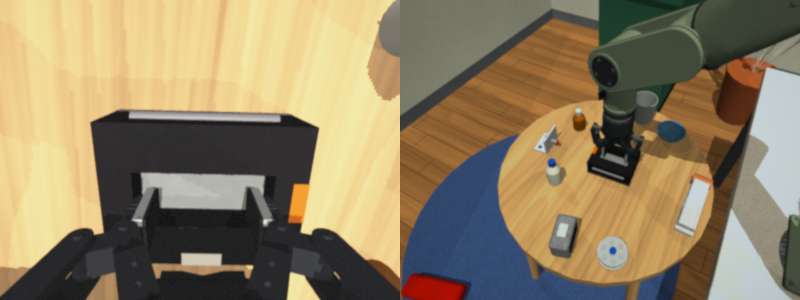

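The composite shows the case turned, with the orange side facing the bracket and all the objects untouched. The case centre sits 5 mm to the left of the tool, so I'll correct for that on the way in.

>>> arm_command(deltas=[{"gripper":0.33,"x":-1,"y":6,"z":0,"ax":0,"ay":0,"az":0},{"gripper":0.33,"x":-2,"y":18,"z":0,"ax":0,"ay":0,"az":0},{"gripper":0.33,"x":-3,"y":34,"z":0,"ax":0,"ay":0,"az":0},{"gripper":0.33,"x":-4,"y":50,"z":0,"ax":0,"ay":0,"az":0},{"gripper":0.33,"x":-5,"y":66,"z":0,"ax":0,"ay":0,"az":0},{"gripper":0.33,"x":-5.5,"y":80,"z":0,"ax":0,"ay":0,"az":0},{"gripper":0.33,"x":-5.5,"y":90,"z":0,"ax":0,"ay":0,"az":0},{"gripper":0.33,"x":-5.5,"y":93,"z":0,"ax":0,"ay":0,"az":0},{"gripper":0.33,"x":-5.5,"y":93,"z":0,"ax":0,"ay":0,"az":0}])

```text
time: 12.65
tool_pos: [0.6471, -0.0195, 0.0312]
tcp_rot: [0.662, 0.749, 0.0, 0.0]
force: [0.7, -0.5, -3.3]
gripper_width: 0.0574
grip_force: 5.8
```

```bash
python3 look.py w7|grep -E "case|orange|white|red|well|\[ 0"; python3 chk.py c|grep -vE "lid|white"
python3 - <<'E'
import cv2,numpy as np
a=cv2.imread("pics/c_scene.png")[170:310,200:380]; s=cv2.imread("pics/c_side.png")[140:280,160:340]
cv2.imwrite("pics/m3.png",np.hstack([cv2.resize(a,(400,300)),cv2.resize(s,(400,300))]))
E
```

```text
case lid (array([646.6, -13.6]), array([125.6,  95.3]), 5.7) 0.04798559479914241
orange 267 [ 0.7026 -0.0171  0.0485] (array([703.6,  -7.9]), array([ 9.9, 28.3]), 5.2)
white 925 [ 0.6505 -0.0556  0.0488] (array([650.7, -55.4]), array([26.8, 11.2]), 6.3)
well floor 8083 [ 0.6469 -0.0178  0.0267] (array([647. , -17.5]), array([84.9, 30.3]), 5.6)
red 310 [ 0.7306 -0.0027  0.0274] [ 0.7276 -0.0083  0.0218] [0.7344 0.0019 0.0306] (array([730.7,  -3.4]), array([ 6.3, 10.1]), 10.0)
red 78 [ 0.7035 -0.0184  0.0485] [ 0.7002 -0.0207  0.0474] [ 0.7068 -0.0164  0.0499] (array([703.5, -18.5]), array([6.5, 4.2]), 2.1)
12.7 [ 0.6468 -0.0196  0.0312] [ 6.623e-01  7.492e-01 -1.000e-04 -1.000e-04] [ 0.87 -0.15 -3.87]
   orange 93 [707.8 -16.3  48.8] [715.1 -54.5] [ 12.5 123.8] 13.6 img [251. 286.]
   red 81 [705.2  -8.7  26.5] [705.   -8.6] [ 5.4 21.5] 7.7 img [259. 290.]
   plate 161 [756.1  -3.3  53.4] [755.5  -1.7] [ 8.6 70.8] 7.5 img [265. 303.]
   orange 44 [703.9  -7.8  49.3] [703.6  -9.3] [ 9.8 26. ] 5.7 img [195. 232.]
   red 10 [730.9  -1.9  28.5] [730.6  -2.9] [6.3 3.9] 84.4 img [199. 220.]
   plate 103 [753.5   3.3  55.2] [754.3  -1.5] [ 6.7 71.7] 7.4 img [188. 208.]
12.8 [ 0.6466 -0.0196  0.0312] [ 6.624e-01  7.492e-01 -1.000e-04 -1.000e-04] [-0.89  0.33 -4.25] 0.05761963180828598 5.701229897622397
```

View pics/m3.png

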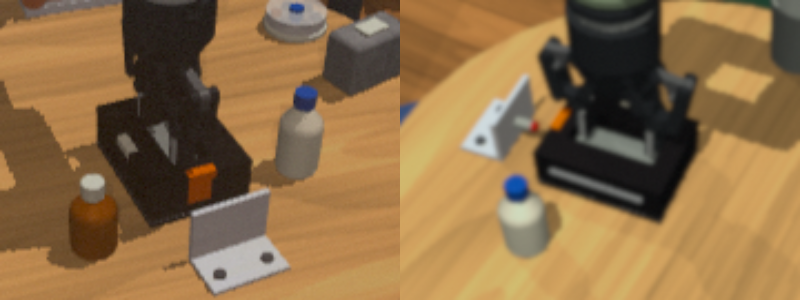

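The composite shows the orange clasp facing the nose with a gap of about 20 mm and roughly 2 mm of lateral error, and both bottles are clear. I'll press now.

>>> arm_command(deltas=[{"gripper":0.33,"x":0.5,"y":5,"z":0,"ax":0,"ay":0,"az":0},{"gripper":0.33,"x":1,"y":10,"z":0,"ax":0,"ay":0,"az":0},{"gripper":0.33,"x":1.5,"y":15,"z":0,"ax":0,"ay":0,"az":0},{"gripper":0.33,"x":1.5,"y":18,"z":0,"ax":0,"ay":0,"az":0},{"gripper":0.33,"x":1.5,"y":20,"z":0,"ax":0,"ay":0,"az":0},{"gripper":0.33,"x":1.5,"y":22,"z":0,"ax":0,"ay":0,"az":0},{"gripper":0.33,"x":1.5,"y":24,"z":0,"ax":0,"ay":0,"az":0},{"gripper":0.33,"x":1.5,"y":26,"z":0,"ax":0,"ay":0,"az":0},{"gripper":0.33,"x":1.5,"y":27,"z":0,"ax":0,"ay":0,"az":0}])

```text
time: 13.92
tool_pos: [0.6728, -0.015, 0.031]
tcp_rot: [0.662, 0.749, -0.001, -0.001]
force: [-3.6, -0.5, -1.3]
gripper_width: 0.0569
grip_force: 5.9
```

>>> arm_command(deltas=[{"gripper":0.33,"x":0,"y":1,"z":0,"ax":0,"ay":0,"az":0},{"gripper":0.33,"x":0,"y":2,"z":0,"ax":0,"ay":0,"az":0}])

```text
time: 14.18
tool_pos: [0.6752, -0.0147, 0.0311]
tcp_rot: [0.662, 0.749, -0.0, -0.0]
force: [-3.7, -1.3, -1.6]
gripper_width: 0.0574
grip_force: 5.8
```

```bash
python3 look.py w8|grep -E "case|orange|white|red|well|\[ 0"
```

```text
case lid (array([674.7,  -8.7]), array([125.4,  95.2]), 5.7) 0.04794351547986958
orange 294 [ 0.7307 -0.0122  0.0484] (array([731.1,  -3.2]), array([ 9.1, 27.8]), 6.6)
white 929 [ 0.6784 -0.0509  0.0486] (array([678.7, -50.6]), array([26.7, 10.5]), 6.6)
well floor 8063 [ 0.6748 -0.013   0.0266] (array([675.1, -12.6]), array([85., 30.]), 6.0)
red 87 [ 0.7317 -0.0134  0.0485] [ 0.7283 -0.0155  0.0473] [ 0.7359 -0.0101  0.05  ] (array([732.2, -13. ]), array([5.3, 7.7]), 81.4)
14.225 [ 0.6754 -0.0146  0.0311] [ 6.623e-01  7.492e-01 -2.000e-04 -2.000e-04] [-4.1  -1.18 -3.19]
```

>>> arm_command(deltas=[{"gripper":0.33,"x":0,"y":1,"z":0,"ax":0,"ay":0,"az":0},{"gripper":0.33,"x":0,"y":2,"z":0,"ax":0,"ay":0,"az":0}])

```text
time: 14.48
tool_pos: [0.6773, -0.0144, 0.0311]
tcp_rot: [0.662, 0.749, -0.0, -0.0]
force: [-6.1, -1.2, -3.2]
gripper_width: 0.0569
grip_force: 5.9
```

>>> arm_command(deltas=[{"gripper":0.33,"x":0,"y":1,"z":0,"ax":0,"ay":0,"az":0},{"gripper":0.33,"x":0,"y":2,"z":0,"ax":0,"ay":0,"az":0}])

```text
time: 14.72
tool_pos: [0.6776, -0.0145, 0.031]
tcp_rot: [0.662, 0.749, -0.002, -0.002]
force: [-10.7, -3.8, 2.1]
gripper_width: 0.0569
grip_force: 6.6
```

>>> arm_command(deltas=[{"gripper":0.33,"x":0,"y":1,"z":0,"ax":0,"ay":0,"az":0},{"gripper":0.33,"x":0,"y":2,"z":0,"ax":0,"ay":0,"az":0},{"gripper":0.33,"x":0,"y":2,"z":0,"ax":0,"ay":0,"az":0}])

```text
time: 15.1
tool_pos: [0.678, -0.0145, 0.0312]
tcp_rot: [0.662, 0.749, -0.003, -0.003]
force: [-13.8, -3.0, 4.8]
gripper_width: 0.0572
grip_force: 7.6
```

```bash
python3 look.py w9|grep -E "case|orange|white|red|well|\[ 0"
```

```text
case lid (array([677.1,  -8.8]), array([125.4,  95.6]), 5.7) 0.04849028812864188
orange 299 [ 0.7338 -0.0122  0.0482] (array([734.2,  -3.3]), array([ 9.3, 28.1]), 8.0)
white 926 [ 0.6818 -0.0506  0.0489] (array([681.5, -50.9]), array([26.5, 10.8]), 6.9)
well floor 7924 [ 0.6777 -0.0128  0.0271] (array([677.6, -12.6]), array([84.9, 30.2]), 6.4)
red 100 [ 0.7341 -0.0131  0.0484] [ 0.7311 -0.0161  0.047 ] [ 0.7389 -0.0097  0.0493] (array([734.5, -13.6]), array([5.3, 8.2]), 45.5)
15.15 [ 0.678  -0.0145  0.0312] [ 0.6623  0.7492 -0.0031 -0.003 ] [-13.73  -4.34   5.2 ]
```

Both clasps bottomed out about 10 mm past the recess mouth, as they should. Now I'll back off, relax the fingers and rise.

>>> arm_command(deltas=[{"gripper":0.33,"x":0,"y":-4,"z":0,"ax":0,"ay":0,"az":0},{"gripper":0.33,"x":0,"y":-12,"z":0,"ax":0,"ay":0,"az":0},{"gripper":0.33,"x":0,"y":-24,"z":0,"ax":0,"ay":0,"az":0},{"gripper":0.33,"x":0,"y":-36,"z":0,"ax":0,"ay":0,"az":0},{"gripper":0.33,"x":0,"y":-48,"z":0,"ax":0,"ay":0,"az":0},{"gripper":0.33,"x":0,"y":-58,"z":0,"ax":0,"ay":0,"az":0},{"gripper":0.33,"x":0,"y":-64,"z":0,"ax":0,"ay":0,"az":0},{"gripper":0.33,"x":0,"y":-64,"z":0,"ax":0,"ay":0,"az":0},{"gripper":0.4,"x":0,"y":-64,"z":0,"ax":0,"ay":0,"az":0},{"gripper":0.45,"x":0,"y":-64,"z":0,"ax":0,"ay":0,"az":0},{"gripper":0.45,"x":0,"y":-64,"z":0,"ax":0,"ay":0,"az":0},{"gripper":0.45,"x":0,"y":-64,"z":0,"ax":0,"ay":0,"az":0}])

```text
time: 16.65
tool_pos: [0.6183, -0.0217, 0.0315]
tcp_rot: [0.662, 0.749, 0.0, 0.0]
force: [-1.5, 0.2, 0.5]
gripper_width: 0.047
grip_force: 0.0
```

>>> arm_command(deltas=[{"gripper":0.45,"x":0,"y":0,"z":-5,"ax":0,"ay":0,"az":0},{"gripper":0.45,"x":0,"y":0,"z":-15,"ax":0,"ay":0,"az":0},{"gripper":0.45,"x":0,"y":0,"z":-35,"ax":0,"ay":0,"az":0},{"gripper":0.45,"x":0,"y":0,"z":-75,"ax":0,"ay":0,"az":0},{"gripper":0.45,"x":0,"y":0,"z":-130,"ax":0,"ay":0,"az":0},{"gripper":0.45,"x":-50,"y":-60,"z":-180,"ax":0,"ay":0,"az":0},{"gripper":0.45,"x":-100,"y":-120,"z":-200,"ax":0,"ay":0,"az":0},{"gripper":0.45,"x":-150,"y":-150,"z":-200,"ax":0,"ay":0,"az":0},{"gripper":0.45,"x":-150,"y":-150,"z":-200,"ax":0,"ay":0,"az":0},{"gripper":0.45,"x":-150,"y":-150,"z":-200,"ax":0,"ay":0,"az":0}])

```text
time: 17.9
tool_pos: [0.487, -0.1915, 0.2339]
tcp_rot: [0.664, 0.748, 0.0, 0.002]
force: [-0.1, 0.0, 0.4]
gripper_width: 0.0469
grip_force: 0.0
```

```bash
python3 look.py w10|grep -E "case|orange|white|red|well|\[ 0"; python3 chk.py d
python3 - <<'E'
import cv2,numpy as np
a=cv2.imread("pics/d_scene.png")[150:310,130:410]; s=cv2.imread("pics/d_side.png")
cv2.imwrite("pics/m4.png",np.hstack([cv2.resize(a,(500,286)),cv2.resize(s,(300,286))]))
E
```

```text
case lid (array([619.4, -37.2]), array([125.4,  51.3]), 6.2) 0.04791060342717429
orange 63 [ 0.6711 -0.0186  0.0483] (array([672.1, -16.8]), array([ 8.4, 18.7]), 30.5)
white 382 [ 0.6209 -0.0578  0.0483] (array([621.5, -57.6]), array([28. , 10.2]), 5.2)
well floor 2272 [ 0.6239 -0.018   0.0265] (array([621.6, -18.8]), array([78.6, 22.8]), 6.4)
17.95 [ 0.4876 -0.19    0.2332] [6.633e-01 7.483e-01 5.000e-04 1.500e-03] [ 0.44  0.67 -0.26]
scene lid 1793 [634.3 -18.8] [169.  238.2] 12.0
   orange 63 [675.6 -14.5  47.6] [697.8 -55.8] [ 17.9 130.8] 26.9 img [240. 282.]
   white 48 [621.2 -58.8  47.7] [658.7  18.2] [190.1  24.1] 63.3 img [228.  251.5]
   plate 157 [ 7.558e+02 -7.000e-01  5.340e+01] [754.8  -1.9] [ 7.4 71.1] 7.8 img [265. 304.]
side lid 2136 [632.1 -13.4] [164.4 239.9] 13.0
   orange 111 [704.2 -90.5  49.9] [700.3 -52.6] [ 32.4 122.8] 19.4 img [168. 246.]
   white 116 [656.2 105.5  49.2] [647.3  26.6] [193.6  29. ] 74.0 img [244.  220.5]
   red 10 [730.6  -2.2  28.7] [730.8  -2. ] [6.8 2.9] 69.1 img [199. 220.]
   plate 110 [7.534e+02 3.000e-01 5.500e+01] [754.4  -1.1] [ 6.7 69.6] 7.1 img [188. 209.]
18.05 [ 0.488  -0.1884  0.2321] [6.622e-01 7.493e-01 4.000e-04 5.000e-04] [1.23 0.8  0.77] 0.04686719372388747 0.0
```

View pics/m4.png

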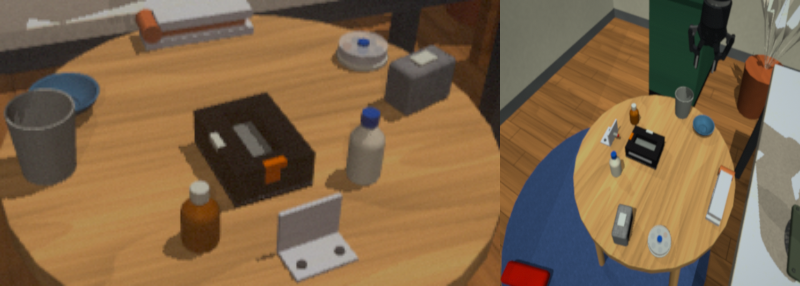

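The composite shows the case flat on the stool, about 5 cm clear of the nose, with every other object in place. Before handing in I'll check how deep the orange button is.

```bash
python3 - <<'E'
from h import *
c=manip.read_camera("scene"); W=cloud(c); C=c["pixels"].astype(int); r,g=C[...,2],C[...,1]
a=np.radians(6); u=np.array([np.cos(a),np.sin(a)]); s=W[...,:2]@u*1000; t=W[...,:2]@np.array([-u[1],u[0]])*1000; z=W[...,2]*1000
f=(z>13)&(z<35)&(s>650)&(s<690); t0=-14.5*u[0]-617*u[1]+0; t0=(np.array([617,-14.5])@np.array([-u[1],u[0]]))
for nm,m in(("button",abs(t-t0)<8),("face L",(t-t0>18)&(t-t0<40)),("face R",(t-t0<-18)&(t-t0>-40))):
    k=f&m; print(nm,k.sum(),np.round(np.percentile(s[k],[10,50,90]),1),np.median(C[k],0))
E
```

```text
button 46 [662.7 663.9 665.3] [  7.   46.  103.5]
face L 82 [672.6 673.9 675.2] [21. 30. 41.]
face R 85 [672.8 673.8 675. ] [18. 28. 40.]
```

The orange button now lies 10 mm inside the face, which is 3 mm of recess plus 7 mm of travel, so it is fully in.

```bash
python3 -c "
from bench import manip
print(manip.sign_off())"
```

```text
the job is handed in; nothing more can be done
None
```

The white clasp and then the orange were pressed fully in on the nose, the case is flat on the stool about 5 cm clear of it, nothing else was disturbed, and the job is handed in; the orange button's depth was measured afterwards, the white judged from the push stalling about 10 mm in.

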